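# Eject a tested converter from its test nest

### The job

The blue-capped converter module has finished its test (green lamp on its nest). Press the yellow ejector lever of its nest all the way down so that the module rises out of its pocket, then pick the module up and set it down, without dropping it, upright in the black tray. The white-capped module is still under test: leave it seated in its nest.

Things in the scene. Friction and masses are not known exactly. Their poses are not given: they have to be found in the camera images.
- blue_center (a point): Centre, half-way up, of the module to move: a sealed box 46 x 36 x 34 mm (its x, y, z; z up), flat sides, black with a blue top, 80 to 150 g. Starts seated, top flush with the nest. Lever fully down, it stands 26 mm higher and stays so, its lowest 8 mm still in the pocket (1.5 mm play each side), to be gripped across the 36 mm and pulled straight up. Its axes are the nest's.
- nest_blue: Fixed test nest of that module, a dark block with an orange band; origin on the table, under the pocket's centre. Its flat top is 50 mm high and runs from 50 mm on the -x side (lever side) to 70 mm on +x, and 50 mm to each side in y. A green lamp 9 mm high stands on it at x 56, y 30 mm. A foot plate 8 mm high reaches under the lever.
- pad_blue (a point): Middle of the upper face of the yellow press pad of this nest's ejector lever. Pad 32 x 48 mm (nest x, y), 112 mm to -x of the pocket, hinged 58 mm from here towards the nest, 46 mm up. At rest it slopes up away from the nest by 0.22 rad and this point is 63 mm above the table; pressed straight down it stops at 37 mm, moving under 5 mm sideways.
- lever_blue (a joint): Angle of that lever, rad: 0 at rest (pad up), 0.44 fully down at a hard stop. It turns against friction, about 4 to 6 N on the pad, and stays where it is left; the module's rise is proportional to it.
- tray_floor (a point): Middle of the inner floor of the flat black tray that receives the module, 4 mm above the table. Inside 160 x 130 mm (its x, y); the rim is 14 mm above the table and 4 mm thick. Empty and fixed.
- white_center (a point): Centre of the other module, the same but with a white cap, seated in an identical nest (amber lamp) with its own yellow lever; it must stay where it is.

How it is judged:
By the outcome, as a careful person would: the job done as asked, in the order asked, and still so for the second after the job is handed in, with the robot touching nothing.
It also fails if it takes over 45 s, if anything falls off the work surface, if the arm or the gripper's body presses on something with over 40 N, if the wrist force passes 120 N, or if a joint passes its speed limit or range.

### The arm

A 6-joint arm with a two-finger parallel gripper is mounted at the origin on the work surface. World frame = base frame: x ahead of the robot, y to its left, z up, the work surface at z = 0. Lengths are in mm, angles in rad, forces in N, time in s.
With the tool pointing down it reaches from about 350 to 775 mm from the base axis. Payload 7.3 kg.
Tool frame: the origin (TCP) lies midway between the tips of the shut fingers; the grasp point (between the pads) lies 19 mm behind it (grip_depth is the distance from the TCP to the grasp point, in mm); z points along the fingers, y is the line along which they close (so a half turn about z gives the same grasp; the last joint's range is limited). The gripper opens to 92 mm and grips with 3 to 60 N. Pads are 19 mm wide; open, the fingers measure 130 mm over their backs; the gripper's body (75 mm by 190 mm) begins 47 mm behind the grasp point.
Start: joints at [1.175, 0.342, 1.524, -0, 1.275, -0.146], TCP at [129.77, 508.731, 200.741] pointing down, gripper open.
Joint ranges: [-2.53, 2.53], [-0.77, 2.02], [0.04, 2.7], [-1, 4.14], [0.28, 2.66], [-3.11, 3.11]. Speed limits (rad/s): [2.57, 2.57, 3.14, 3.14, 3.14, 3.14].

### API

Orientations are given as [roll, pitch, yaw] about the fixed x, y, z axes, in that order (R = Rz(yaw) Ry(pitch) Rx(roll)).
In Python, from bench import read_state, get_image, get_calibration, sign_off, grip_depth gives the robot as it stands. The module is installed in compiled form; this text tells all that it offers.
- The arm moves only by the tool arm_command, never from a script. Its argument "plan" is a list of rows, each a list of 5 numbers: the finger opening in m, from 0 to 0.0918, then the shift along the tool's x, y, z in m, then the turn about the tool's z in rad. A call has exactly 10 rows; each row is the pose to reach, as a shift and turn from the pose commanded when the call began, along the tool's axes at that moment; what a row does not reach only later rows make up. A row lasts 1/8 s, in which the tool goes at most 62.5 mm and 10.7 degrees, less where a joint would pass 70% of its speed; a pose out of reach is approached as far as the arm can. A call with a gripper value outside its range is refused whole. The fingers move at their own pace and stop on an object; "force" is the grip in N (left out, the last holds). Time passes only in rows, so rows that repeat a pose let the fingers close, or fill a call up. It gives the time, the measured TCP pose, the force, the opening and the grip force at its end, in the units of the state.
- read_state(): the state, without advancing time (a new reading comes with each control period).
- get_image(name): name is "side" or "top" or "wrist"; returns the picture (480x640x3 uint8, red, green, blue); there is no depth.
- get_calibration(name): a dict with "fx", "fy", "cx", "cy" (pixels), "rvec" (rotation vector, rad) and "tvec" (3), from world to camera coordinates, as OpenCV has them; the wrist camera has in their place "mount" (4x4, takes a point from camera to tool coordinates, whose origin is the TCP and whose axes are the flange's). Camera axes: x right, y down, z forward; pixel columns grow to the right and rows downward; lengths in mm; the calibration is good to about 2 mm. A picture is of the moment at which its call begins: read the wrist's pose just before it. get_calibration takes no time and is no camera call.
- sign_off(): hands the job in; it is judged then, once.
The state is a dict: "t": time; "joint_pos": joint angles; "joint_vel": joint speeds; "effort": joint torques, N m; "tcp_pos": TCP position; "orientation": TCP orientation; "wrist_force": force on the tool from outside, world axes, zero at the start; "moment": the same for the moment, N m; "opening": finger opening in mm; "gripper_force": force on a finger pad.
Only numpy, scipy, OpenCV 4.12 (cv2) and the standard library are available. Lean on these libraries where they do the work, as an engineer would, in place of code of your own. Each camera call takes 0.05 s, during which the arm holds its last target. There are 200 camera calls.

## Working session

There is one attempt and no reset: what is moved stays moved. The work goes in short steps, Python scripts to look and compute and a tool call to move; the robot and the scene stay as the last step left them, time stands still between calls to the robot, and variables do not carry over. Pictures are saved under pics/ and viewed, at most 10 in all, crops included, and the job is handed in when it is done.

Besides the shell and the picture viewer there is one more tool, called after "Request:" as name(argument=value, ...), one argument or row to a line, values as JSON. arm_command: Moves the arm, as the interface text tells. Its arguments: {"type":"object","properties":{"plan":{"type":"array","items":{"type":"array","items":{"type":"number"}}},"force":{"type":"number"}},"required":["plan"]}

```bash
mkdir -p pics; python3 - <<'E'
from bench import *
import cv2
s=read_state();print(s)
for n in("top","side"):
    cv2.imwrite(f"pics/{n}0.png",get_image(n)[:,:,::-1]);print(n,get_calibration(n))
print(get_calibration("wrist"),grip_depth)
E
```

```text
{'t': 0.0, 'joint_pos': array([ 1.17498925e+00,  3.42715912e-01,  1.52504291e+00,  7.31912067e-06,
        1.27543856e+00, -1.45993359e-01]), 'joint_vel': array([-0.00130634, -0.00060868,  0.00063032,  0.00098665, -0.00025757,
       -0.00045755]), 'effort': array([ 2.13301231e-03, -4.31249821e+01, -2.44223750e+01,  7.18952995e-02,
        5.58874710e-02, -1.19446186e-04]), 'tcp_pos': array([129.58060522, 508.26885527, 200.03951891]), 'orientation': array([-3.14000601e+00, -2.40372572e-04,  2.89177661e+00]), 'wrist_force': array([-0.20249305,  0.32902588, -0.14527636]), 'moment': array([ 0.0005703 , -0.00276151, -0.02473791]), 'gripper_force': 0.0, 'opening': 92.11240603001427}
top {'fx': 493.65465939239766, 'fy': 493.65465939239766, 'cx': 317.28364571425567, 'cy': 237.28263503677698, 'rvec': array([ 2.14364512, -2.14822112,  0.13982824]), 'tvec': array([ -2.48886253, 557.21608951, 798.88976367])}
side {'fx': 566.0779569155728, 'fy': 566.0779569155728, 'cx': 307.7724946162665, 'cy': 240.58386970813203, 'rvec': array([ 2.06325409, -0.53900342,  0.33596794]), 'tvec': array([-482.05558485,  190.37298319,  804.25113598])}
{'fx': 373.33557751364225, 'fy': 373.33557751364225, 'cx': 325.6539779249651, 'cy': 242.4808127601299, 'mount': array([[ 4.28177930e-04, -9.61131398e-01, -2.76091023e-01,
         7.54219795e+01],
       [ 9.99999899e-01,  4.50151794e-04, -1.62161629e-05,
        -1.16639911e-01],
       [ 1.39868733e-04, -2.76090988e-01,  9.61131493e-01,
        -1.84861266e+02],
       [ 0.00000000e+00,  0.00000000e+00,  0.00000000e+00,
         1.00000000e+00]])} 18.8
```

View pics/top0.png

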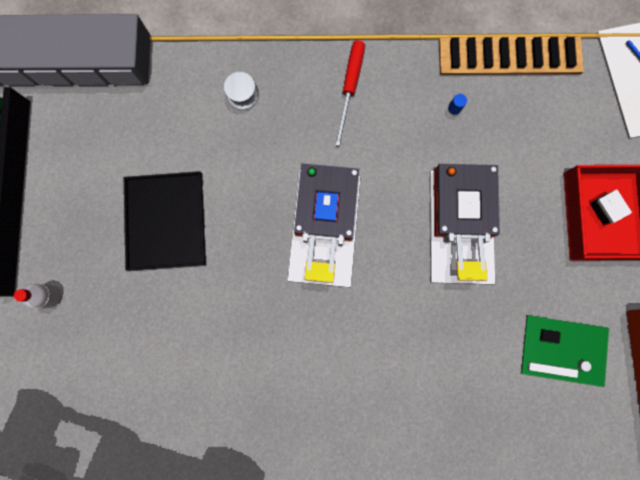

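View pics/side0.png

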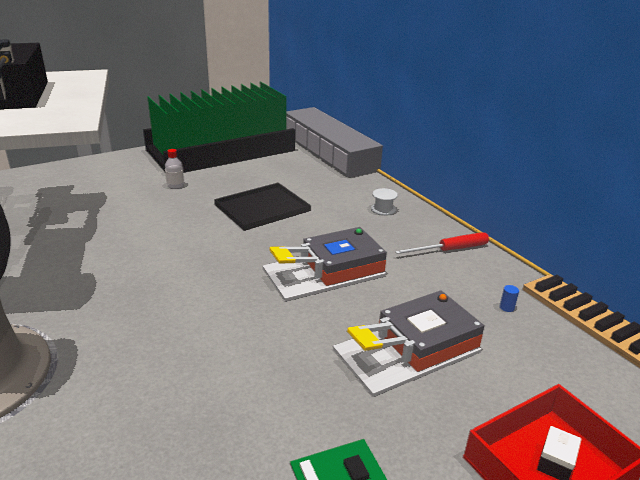

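The top view shows the blue module at about (327,206), its pad at (320,271), the green lamp at (312,172) and the tray at about (165,221). The white-capped nest is to the right.

```bash
cat > h.py <<'E'
from bench import *
import cv2, numpy as np
def cam(name,s=None):
    c=get_calibration(name); K=np.array([[c['fx'],0,c['cx']],[0,c['fy'],c['cy']],[0,0,1]])
    if name!="wrist":
        R=cv2.Rodrigues(c['rvec'])[0]; return K,R.T,-R.T@c['tvec']
    from scipy.spatial.transform import Rotation as Ro
    T=Ro.from_euler('xyz',s['orientation']).as_matrix(); M=c['mount']
    return K,T@M[:3,:3],T@M[:3,3]+s['tcp_pos']
def back(C,px,z):
    K,R,o=C; d=R@np.linalg.solve(K,[px[0],px[1],1]); return o+d*(z-o[2])/d[2]
def proj(C,p):
    K,R,o=C; q=K@(R.T@(np.array(p)-o)); return q[:2]/q[2]
E
python3 - <<'E'
from h import *
C=cam("top")
for n,p,z in [("blue",(327,206),50),("lamp",(312,172),59),("c1",(302,165),50),("c2",(359,168),50),("c3",(353,241),50),("c4",(295,236),50),("pad",(320,271),63),
 ("t1",(124,177),14),("t2",(202,172),14),("t3",(205,265),14),("t4",(127,270),14)]: print(n,back(C,p,z).round(1))
i=cv2.imread("pics/top0.png")[150:300,270:380]; cv2.imwrite("pics/c0.png",cv2.resize(i,None,fx=4,fy=4,interpolation=cv2.INTER_CUBIC))
E
```

```text
blue [608.9 -20.3  50. ]
lamp [665.5   4.9  59. ]
c1 [680.4  22.1  50. ]
c2 [674.7 -75.1  50. ]
c3 [549.2 -63.4  50. ]
c4 [557.9  33.5  50. ]
pad [498.3  -8.2  63. ]
t1 [670.1 341.   14. ]
t2 [678.7 201.9  14. ]
t3 [512.6 191.6  14. ]
t4 [504.2 327.   14. ]
```

View pics/c0.png

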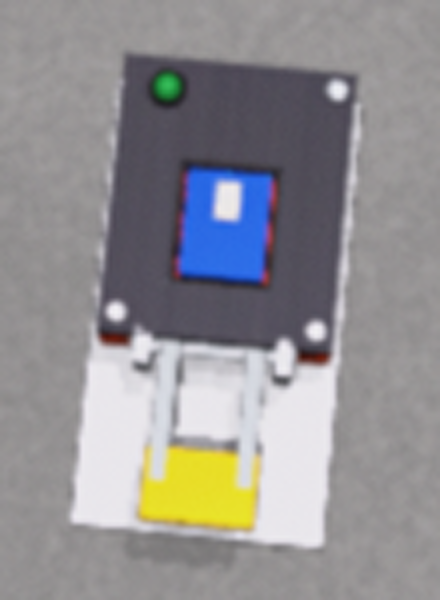

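The enlarged crop shows the nest top with corners at about (125,53), (357,74), (331,352) and (100,333), the module at (227,224) and the pad at (200,487). That puts the nest yaw near -0.09. I'll go above the pad with the fingers shut.

Request:
arm_command(
  plan=[
    [0,-0.048,-0.041,0.0,-0.016],
    [0,-0.096,-0.082,0.0,-0.032],
    [0,-0.145,-0.123,0.0,-0.048],
    [0,-0.193,-0.164,0.0,-0.064],
    [0,-0.242,-0.205,0.0,-0.08],
    [0,-0.29,-0.246,0.01,-0.096],
    [0,-0.339,-0.287,0.02,-0.112],
    [0,-0.387,-0.328,0.03,-0.128],
    [0,-0.436,-0.369,0.04,-0.144],
    [0,-0.484,-0.41,0.05,-0.16],
  ],
  force=20,
)

```text
t: 1.35
tcp_pos: [490.7, 0.6, 152.3]
orientation: [3.141, -0.0, 3.052]
wrist_force: [0.7, 1.0, -0.7]
opening: 0.9
gripper_force: 0.0
```

```bash
python3 - <<'E'
from h import *
s=read_state();print(s['t'],s['tcp_pos'],s['orientation'],s['wrist_force'],s['opening'])
cv2.imwrite("pics/w1.png",get_image("wrist")[:,:,::-1]); s=read_state();print(s['t'],s['tcp_pos'])
np.save("s1.npy",s,allow_pickle=True)
E
```

```text
1.35 [490.66361961   0.57024513 152.26927296] [ 3.14121552e+00 -1.74846745e-04  3.05188599e+00] [ 0.67221361  0.98583718 -0.66737777] 0.8937647310717027
1.4 [494.46033107  -5.29926917 151.0193398 ]
```

View pics/w1.png

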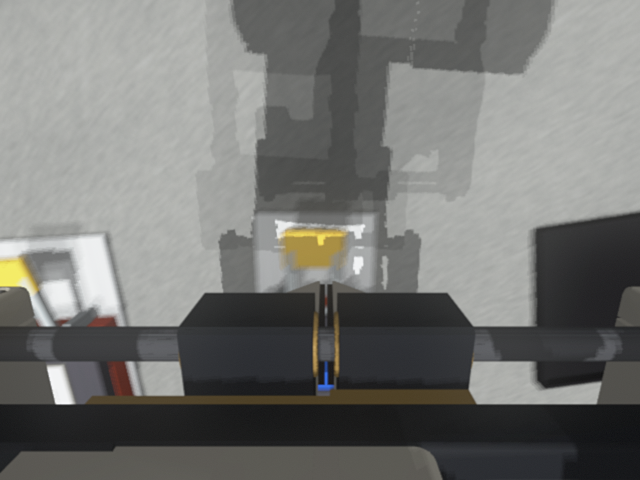

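The wrist view faces back toward the robot. The pad's outer edge is at about (281..348, 229), and the fingers hide the module. I'll check the pad position from this picture.

```bash
python3 - <<'E'
from h import *
s=dict(tcp_pos=np.array([490.66,.57,152.27]),orientation=[3.14121,-.0002,3.05189]);C=cam("wrist",s)
for p in [(281,229),(348,229)]: print(back(C,p,66.5))
# nest frame fit from top
from scipy.optimize import least_squares
T=cam("top")
L=[((0,0,50),(326.8,206)),((70,50,50),(301.3,163.3)),((70,-50,50),(359.3,168.5)),((56,30,57),(311.8,171.5)),((-112,0,63),(320,271.8)),((-50,50,50),(295,232.5)),((-50,-50,50),(352.6,238)),((-127.6,24,66.5),(304.8,279.5)),((-127.6,-24,66.5),(333.5,282))]
def f(v):
    c,q=np.cos(v[2]),np.sin(v[2]); return np.concatenate([proj(T,(v[0]+c*a[0]-q*a[1],v[1]+q*a[0]+c*a[1],a[2]))-p for a,p in L])
r=least_squares(f,[608,-20,-.09]);v=r.x;print(v,r.fun.reshape(-1,2).round(1))
print("pad",v[0]-112*np.cos(v[2]),v[1]-112*np.sin(v[2]))
E
```

```text
[479.54734449 -31.83628824  66.5       ]
[484.00878362  17.97795167  66.5       ]
[ 6.08846565e+02 -1.93563063e+01 -9.76848070e-02] [[-0.3  0. ]
 [-0.1 -0. ]
 [ 0.2  0.1]
 [ 0.1 -0.3]
 [ 0.1 -0.3]
 [-1.  -0.1]
 [ 0.9  0. ]
 [-0.3  0.1]
 [ 0.5  0.4]]
pad 497.3805100235146 -8.432999521750018
```

The top-view fit and the wrist picture both put the pad at (497.4, -8.4), and the commanded TCP is already over it. I'll press down.

Request:
arm_command(
  plan=[
    [0,0,0,0.04,0.008],
    [0,0,0,0.075,0.008],
    [0,0,0,0.084,0.008],
    [0,0,0,0.09,0.008],
    [0,0,0,0.095,0.008],
    [0,0,0,0.1,0.008],
    [0,0,0,0.104,0.008],
    [0,0,0,0.108,0.008],
    [0,0,0,0.11,0.008],
    [0,0,0,0.11,0.008],
  ],
)

```text
t: 2.65
tcp_pos: [489.8, 2.5, 42.7]
orientation: [3.141, -0.0, 3.044]
wrist_force: [0.5, 0.3, 0.4]
opening: 0.7
gripper_force: 0.0
```

The last move stopped about 13 mm short in xy, though still on the pad. I'll lift, shift over the pad centre and press on to the stop.

Request:
arm_command(
  plan=[
    [0,0,0,-0.012,0],
    [0,-0.0085,-0.0102,-0.012,0],
    [0,-0.0085,-0.0102,-0.006,0],
    [0,-0.0085,-0.0102,0.0,0],
    [0,-0.0085,-0.0102,0.002,0],
    [0,-0.0085,-0.0102,0.003,0],
    [0,-0.0085,-0.0102,0.004,0],
    [0,-0.0085,-0.0102,0.005,0],
    [0,-0.0085,-0.0102,0.005,0],
    [0,-0.0085,-0.0102,0.005,0],
  ],
)

```text
t: 3.9
tcp_pos: [497.4, -8.5, 37.8]
orientation: [3.141, 0.0, 3.044]
wrist_force: [-2.4, -0.4, 3.0]
opening: 0.3
gripper_force: 1.7
```

```bash
python3 - <<'E'
from h import *
s=read_state();print(s['tcp_pos'],s['wrist_force'],s['moment'])
i=get_image("side")[:,:,::-1][200:320,240:400]
cv2.imwrite("pics/sd2.png",cv2.resize(i,None,fx=4,fy=4,interpolation=cv2.INTER_CUBIC))
E
```

```text
[497.37013887  -8.46718914  37.84715008] [-2.43486137 -0.40915995  3.02131432] [0.07758611 0.40706248 0.01572577]
```

View pics/sd2.png

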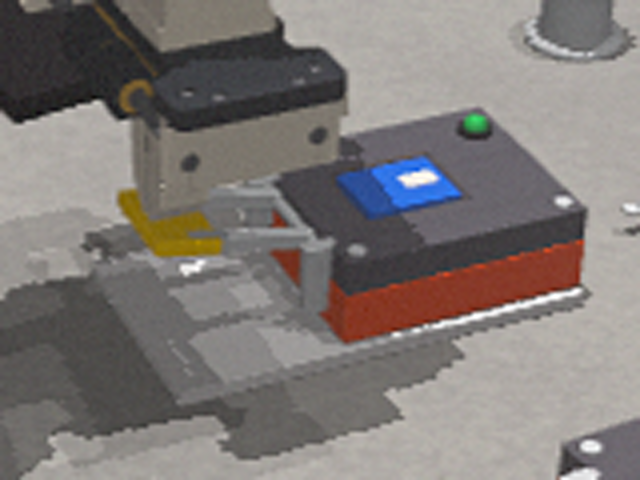

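The picture is ambiguous: the pad is at (120..220, 190..250) and the module at (400,185) looks flush. I'll compare with projections.

```bash
python3 - <<'E'
from h import *
T=cam("side");v=[608.85,-19.36,-.0977];c,q=np.cos(v[2]),np.sin(v[2])
P=lambda a:((proj(T,(v[0]+c*a[0]-q*a[1],v[1]+q*a[0]+c*a[1],a[2]))-[240,200])*4).round()
print("tcp",P((-112,0,37.8)))
for z in(50,76):print("mod",z,[P((x,y,z)) for x in(-23,23) for y in (-18,18)])
for z in(63,37):
  k=1 if z==63 else -1
  print("pad",z,[P((-112+x,y,z-k*.22*x)) for x in(-16,16) for y in (-24,24)])
print("nest",P((-50,-50,50)),P((70,-50,50)),P((70,50,50)))
E
```

```text
tcp [165. 257.]
mod 50 [array([366., 213.]), array([331., 174.]), array([457., 192.]), array([420., 154.])]
mod 76 [array([369., 163.]), array([333., 125.]), array([461., 143.]), array([423., 106.])]
pad 63 [array([152., 238.]), array([111., 182.]), array([221., 236.]), array([178., 182.])]
pad 37 [array([152., 302.]), array([112., 245.]), array([221., 273.]), array([178., 217.])]
nest [343. 263.] [583. 206.] [475. 104.]
```

The pad and module project at nearly their rest positions, which contradicts the measured TCP height. I'll look again from the side, uncropped around the gripper.

```bash
python3 - <<'E'
from h import *
s=read_state();print(s['t'],s['tcp_pos'],s['wrist_force'],s['moment'],s['joint_pos'])
i=get_image("side")[:,:,::-1][130:320,210:400]
j=get_image("wrist")[:,:,::-1][150:400,230:420]
cv2.imwrite("pics/sd3.png",np.hstack([cv2.resize(i,(500,500),interpolation=cv2.INTER_CUBIC),cv2.resize(j,(300,500))]))
E
```

```text
3.95 [497.36595014  -8.47379635  37.8308626 ] [-1.68623795  0.6914663   4.8688628 ] [ 0.10678648  0.40373305 -0.0710629 ] [-1.71340038e-01  4.91684535e-01  1.80684667e+00  2.04867919e-04
  8.42959612e-01 -1.64451915e+00]
```

View pics/sd3.png

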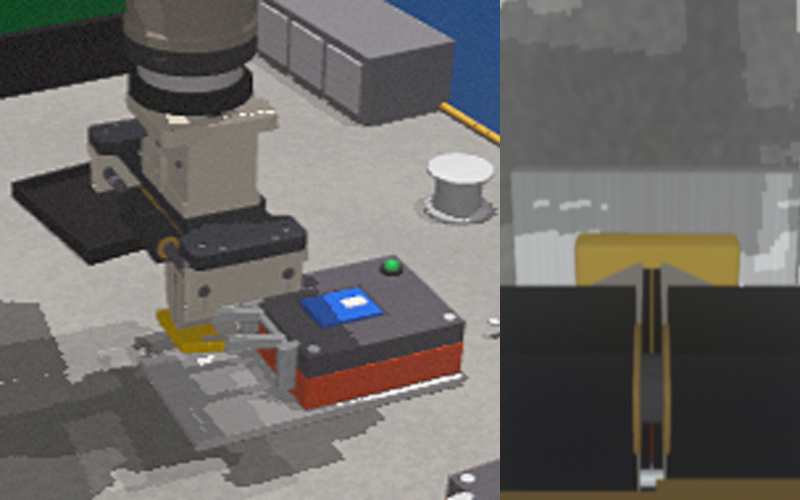

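The side picture still shows the pad near (157,310)–(225,345) and the module flush at (340,305). The wrist part shows the pad's outer edge at crop row 235 and the foot-plate edge at row 172. I'll check where the tips really are from these edges.

```bash
python3 - <<'E'
from h import *
T=cam("top");s=read_state();W=cam("wrist",s)
a=back(T,(270+72/4,150+522/4),8);b=back(T,(270+325/4,150+547/4),8);print("foot corners",a,b)
print("foot in wrist",proj(W,a),proj(W,b),"seen row ~236, left 238")
v=[608.85,-19.36,-.0977];c,q=np.cos(v[2]),np.sin(v[2])
P=lambda a:proj(W,(v[0]+c*a[0]-q*a[1],v[1]+q*a[0]+c*a[1],a[2])).round()
for ang in(-.22,-.1,0,.1,.22):
  r=np.array([np.cos(ang),-np.sin(ang)]); L=58+16
  # outer edge: hinge at (-54,46); rest pad 63
  print(ang,[P((-54-L*r[0],y,46+4.4+L*r[1])) for y in(-24,24)],"seen (278,267),(382,267)")
print("tip",proj(W,s['tcp_pos']))
E
```

```text
foot corners [485.73859646  47.60620276   8.        ] [474.71183874 -62.18861257   8.        ]
foot in wrist [417.36828331 237.29179872] [232.15362664 236.80564392] seen row ~236, left 238
-0.22 [array([272., 278.]), array([379., 278.])] seen (278,267),(382,267)
-0.1 [array([274., 268.]), array([377., 268.])] seen (278,267),(382,267)
0 [array([276., 262.]), array([375., 262.])] seen (278,267),(382,267)
0.1 [array([278., 258.]), array([373., 258.])] seen (278,267),(382,267)
0.22 [array([280., 255.]), array([371., 255.])] seen (278,267),(382,267)
tip [325.57061116 282.84543935]
```

The camera pose agrees with the foot plate, but the pad appears barely pressed. I'll lift clear and look.

Request:
arm_command(
  plan=[
    [0,0,0,-0.02,0],
    [0,0,0,-0.06,0],
    [0,0,0,-0.1,0],
    [0,0,0,-0.12,0],
    [0,0,0,-0.12,0],
    [0,0,0,-0.12,0],
    [0,0,0,-0.12,0],
    [0,0,0,-0.12,0],
    [0,0,0,-0.12,0],
    [0,0,0,-0.12,0],
  ],
)

```text
t: 5.3
tcp_pos: [497.3, -8.5, 157.6]
orientation: [3.141, -0.0, 3.044]
wrist_force: [0.3, -0.2, 0.5]
opening: 0.6
gripper_force: 0.0
```

```bash
python3 - <<'E'
from h import *
s=read_state();print(s['t'],s['tcp_pos'],s['wrist_force'])
i=get_image("side")[:,:,::-1][200:320,240:400]
cv2.imwrite("pics/sd4.png",cv2.resize(i,None,fx=4,fy=4,interpolation=cv2.INTER_CUBIC))
E
```

```text
5.3 [497.32515708  -8.5335277  157.63643269] [ 0.31274475 -0.15652766  0.49133567]
```

View pics/sd4.png

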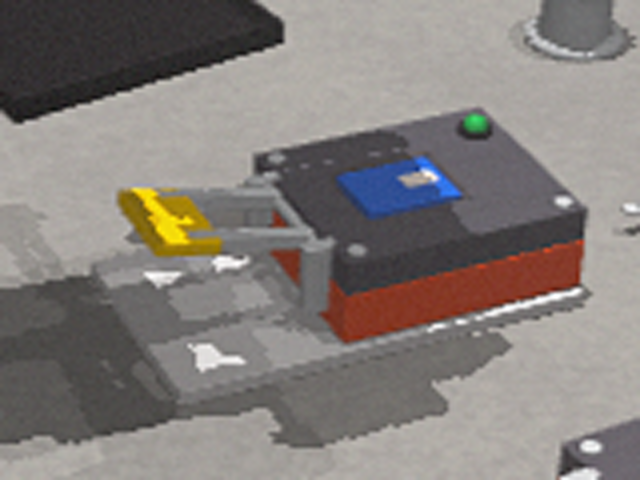

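The lifted view shows the pad at (120..220, 190..255), the module still flush and the tray and nest untouched. I'll measure the pad numerically, before and after.

```bash
python3 - <<'E'
from h import *
def yel(bgr,roi):
    h=cv2.cvtColor(bgr,cv2.COLOR_BGR2HSV);m=cv2.inRange(h,(20,140,50),(35,255,255));k=np.zeros_like(m);x0,y0,x1,y1=roi;k[y0:y1,x0:x1]=m[y0:y1,x0:x1]
    ys,xs=np.nonzero(k);return len(xs),xs.min(),xs.max(),ys.min(),ys.max(),xs.mean().round(1),ys.mean().round(1)
s=read_state();W=cam("wrist",s);w=get_image("wrist")[:,:,::-1];cv2.imwrite("pics/w5.png",w)
print("wrist",yel(w,(200,150,450,300)))
r=(255,235,310,275);print("side0",yel(cv2.imread("pics/side0.png"),r));S=get_image("side")[:,:,::-1];cv2.imwrite("pics/side5.png",S);print("side",yel(S,r))
r=(290,255,350,290);print("top0",yel(cv2.imread("pics/top0.png"),r))
v=[608.85,-19.36,-.0977];c,q=np.cos(v[2]),np.sin(v[2])
for ang in(-.22,-.1,0,.22):
  L=74;print(ang,[proj(W,(v[0]+c*x-q*y,v[1]+q*x+c*y,46+4.4-L*np.sin(ang))).round() for x in[-54-L*np.cos(ang)] for y in(-24,24)])
E
```

```text
wrist (1861, np.int64(298), np.int64(358), np.int64(216), np.int64(252), np.float64(327.6), np.float64(232.1))
side0 (269, np.int64(270), np.int64(295), np.int64(246), np.int64(262), np.float64(281.8), np.float64(254.6))
side (276, np.int64(270), np.int64(294), np.int64(247), np.int64(263), np.float64(281.5), np.float64(255.3))
top0 (433, np.int64(305), np.int64(333), np.int64(262), np.int64(281), np.float64(319.3), np.float64(272.4))
-0.22 [array([294., 220.]), array([357., 220.])]
-0.1 [array([295., 215.]), array([357., 215.])]
0 [array([296., 213.]), array([356., 213.])]
0.22 [array([297., 211.]), array([354., 211.])]
```

View pics/w5.png

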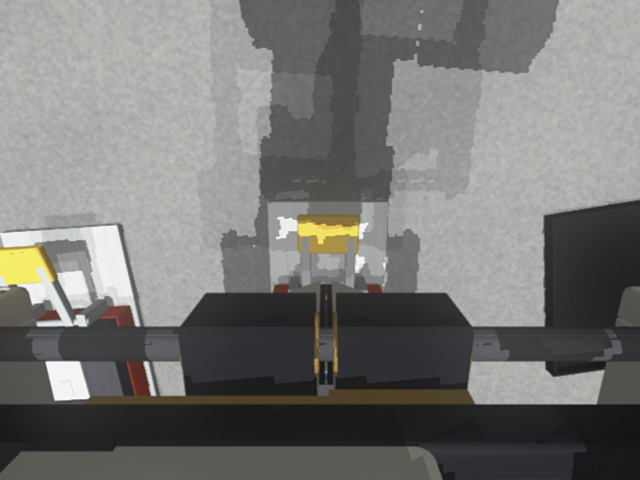

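The wrist view shows the pad at (298..358, 216..252), squarely under the tips at (325,285). I'll check the real tip position in the side view, with the reported TCP marked.

```bash
python3 - <<'E'
from h import *
i=cv2.imread("pics/side5.png");s=read_state();p=proj(cam("side"),s['tcp_pos']);print(p)
x,y=p.astype(int);k=i[y-90:y+90,x-70:x+110]
k=cv2.resize(k,None,fx=3.3,fy=3.3,interpolation=cv2.INTER_CUBIC);cv2.drawMarker(k,(int(70*3.3),int(90*3.3)),(255,0,255),0,14,1);cv2.imwrite("pics/tip.png",k)
E
```

```text
[281.33765806 203.74437496]
```

View pics/tip.png

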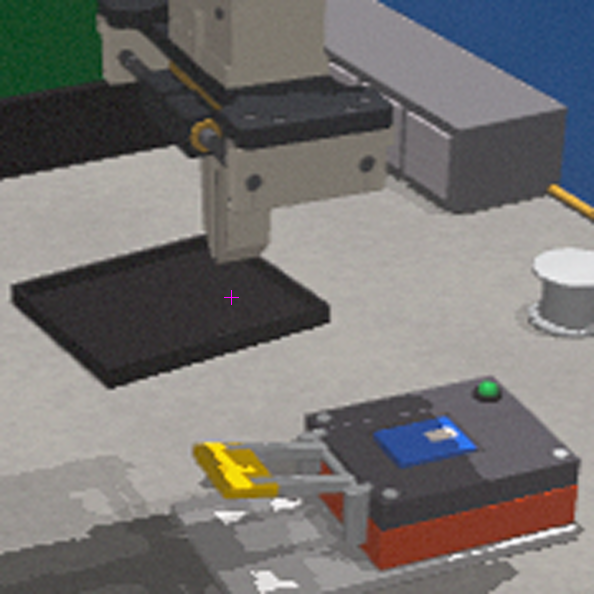

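In this view the marker (reported TCP) is at (231,297), but the fingertips end near (235,258), about 24 mm above it. So the real tips are roughly 25 mm short of the nominal TCP, and my press only touched the pad, which matches the 3–5 N reading. I'll press about 24 mm deeper, in steps.

Request:
arm_command(
  plan=[
    [0,0,0,0.06,0],
    [0,0,0,0.105,0],
    [0,0,0,0.118,0],
    [0,0,0,0.122,0],
    [0,0,0,0.126,0],
    [0,0,0,0.13,0],
    [0,0,0,0.134,0],
    [0,0,0,0.137,0],
    [0,0,0,0.139,0],
    [0,0,0,0.139,0],
  ],
)

```text
t: 6.7
tcp_pos: [497.5, -8.6, 18.7]
orientation: [3.142, 0.0, 3.044]
wrist_force: [-2.2, -0.2, 2.8]
opening: 0.7
gripper_force: 1.5
```

Request:
arm_command(
  plan=[
    [0,0,0,0.001,0],
    [0,0,0,0.002,0],
    [0,0,0,0.003,0],
    [0,0,0,0.004,0],
    [0,0,0,0.0045,0],
    [0,0,0,0.005,0],
    [0,0,0,0.005,0],
    [0,0,0,0.005,0],
    [0,0,0,0.005,0],
    [0,0,0,0.005,0],
  ],
)

```text
t: 7.95
tcp_pos: [497.7, -8.6, 13.9]
orientation: [3.142, 0.001, 3.044]
wrist_force: [-2.0, -0.2, 4.9]
opening: 0.0
gripper_force: 2.5
```

```bash
python3 - <<'E'
from h import *
S=get_image("side")[:,:,::-1];cv2.imwrite("pics/side6.png",S)
def blue(b):
    h=cv2.cvtColor(b,cv2.COLOR_BGR2HSV);m=cv2.inRange(h,(105,140,60),(125,255,255))[215:265,315:365];ys,xs=np.nonzero(m);return len(xs),xs.mean()+315,ys.mean()+215
print(blue(cv2.imread("pics/side5.png")),blue(S))
T=cam("side")
for z in(50,76):print(proj(T,(608.85,-19.36,z)))
print(read_state()['wrist_force'])
E
```

```text
(255, np.float64(338.6666666666667), np.float64(246.68627450980392)) (316, np.float64(339.85759493670884), np.float64(236.84177215189874))
[338.35488634 245.75055701]
[339.09851134 233.44830017]
[-1.070495    0.05975815  5.89058652]
```

The module has risen by about 21 mm and the force is still at friction level. I'll keep going down to the stop.

Request:
arm_command(
  plan=[
    [0,0,0,0.001,0],
    [0,0,0,0.0015,0],
    [0,0,0,0.002,0],
    [0,0,0,0.0025,0],
    [0,0,0,0.003,0],
    [0,0,0,0.003,0],
    [0,0,0,0.003,0],
    [0,0,0,0.003,0],
    [0,0,0,0.003,0],
    [0,0,0,0.003,0],
  ],
)

```text
t: 9.25
tcp_pos: [498.0, -8.6, 12.3]
orientation: [-3.141, 0.002, 3.044]
wrist_force: [-4.3, 0.1, 19.7]
opening: 0.5
gripper_force: 9.8
```

The force jumped to 20 N with the arm lagging its target, so the lever is on its hard stop. I'll lift, open the fingers and go above the module.

Request:
arm_command(
  plan=[
    [0,0,0,-0.03,0],
    [0,0,0,-0.09,0],
    [0.07,0,0,-0.12,0],
    [0.07,-0.03,0,-0.12,0],
    [0.07,-0.08,0,-0.12,0],
    [0.07,-0.112,0,-0.12,0],
    [0.07,-0.112,0,-0.12,0],
    [0.07,-0.112,0,-0.12,0],
    [0.07,-0.112,0,-0.12,0],
    [0.07,-0.112,0,-0.12,0],
  ],
)

```text
t: 10.5
tcp_pos: [608.3, -19.4, 131.1]
orientation: [3.142, 0.0, 3.044]
wrist_force: [-0.4, 0.2, -0.2]
opening: 69.4
gripper_force: 0.0
```

```bash
python3 - <<'E'
from h import *
s=read_state();print(s['t'],s['tcp_pos'],s['orientation'],s['opening'],s['wrist_force'])
S=get_image("side")[:,:,::-1];cv2.imwrite("pics/side7.png",S);w=get_image("wrist")[:,:,::-1]
def blob(b,lo,hi,x0,y0,x1,y1):
    h=cv2.cvtColor(b,cv2.COLOR_BGR2HSV);m=cv2.inRange(h,lo,hi)[y0:y1,x0:x1];ys,xs=np.nonzero(m);return len(xs),xs.mean()+x0,ys.mean()+y0
print(blob(S,(105,140,60),(125,255,255),315,215,365,265),"yellow",blob(S,(20,140,50),(35,255,255),255,235,310,290))
a=S[140:290,220:400];a=cv2.resize(a,(480,400),interpolation=cv2.INTER_CUBIC);b=cv2.resize(w[150:450,200:450],(320,384));b=cv2.copyMakeBorder(b,0,16,0,0,0)
cv2.imwrite("pics/g7.png",np.hstack([a,b]))
E
```

```text
10.5 [608.30833993 -19.38706071 131.09475047] [3.14151286e+00 1.39298625e-04 3.04379496e+00] 69.38670728375709 [-0.44213011  0.15985889 -0.1998023 ]
(318, np.float64(339.22641509433964), np.float64(236.50943396226415)) yellow (298, np.float64(281.6442953020134), np.float64(267.6174496644295))
```

View pics/g7.png

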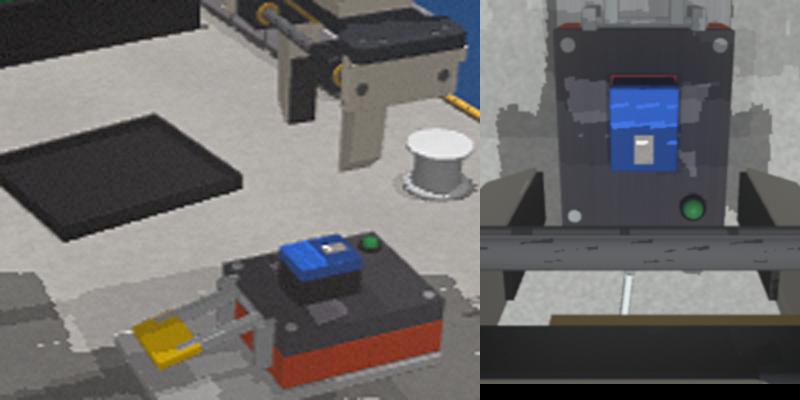

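The module stands clear of the nest with its cap at (320,260) in the side part and about (645,128) in the wrist part, between the fingers at 545 and 740. The lever is fully down. I'll check the cap centre with the wrist camera.

```bash
python3 - <<'E'
from h import *
W=cam("wrist",read_state())
f=lambda x,y:((x-480)/320*250+200,y/384*300+150)
for p in [(611,87),(678,87),(678,170),(612,170),(645,128)]: print(back(W,f(*p),76).round(1))
E
```

```text
[584.  -32.3  76. ]
[587.3   1.8  76. ]
[632.9  -1.6  76. ]
[629.4 -37.   76. ]
[607.6 -17.1  76. ]
```

Request:
arm_command(
  plan=[
    [0.07,0,0.001,0.04,0],
    [0.07,0,0.001,0.07,0],
    [0.07,0,0.001,0.09,0],
    [0.07,0,0.001,0.1,0],
    [0.07,0,0.001,0.102,0],
    [0.07,0,0.001,0.102,0],
    [0.02,0,0.001,0.102,0],
    [0.02,0,0.001,0.102,0],
    [0.02,0,0.001,0.102,0],
    [0.02,0,0.001,0.102,0],
  ],
  force=25,
)

```text
t: 11.85
tcp_pos: [608.9, -18.4, 28.9]
orientation: [3.141, 0.0, 3.044]
wrist_force: [0.4, -0.3, 1.0]
opening: 36.3
gripper_force: 25.0
```

Gripped at 36.3 mm with hardly any side force. I'll pull straight up.

Request:
arm_command(
  plan=[
    [0.02,0,0,-0.003,0],
    [0.02,0,0,-0.008,0],
    [0.02,0,0,-0.014,0],
    [0.02,0,0,-0.025,0],
    [0.02,0,0,-0.04,0],
    [0.02,0,0,-0.06,0],
    [0.02,0,0,-0.08,0],
    [0.02,0,0,-0.09,0],
    [0.02,0,0,-0.09,0],
    [0.02,0,0,-0.09,0],
  ],
)

```text
t: 13.1
tcp_pos: [608.4, -18.4, 118.1]
orientation: [3.141, -0.001, 3.044]
wrist_force: [-0.2, 0.2, -0.0]
opening: 36.0
gripper_force: 25.0
```

Request:
arm_command(
  plan=[
    [0.02,0.003,0.02,0,0],
    [0.02,0.008,0.052,0,0],
    [0.02,0.014,0.088,0,0],
    [0.02,0.02,0.125,0,0],
    [0.02,0.026,0.162,0,0],
    [0.02,0.032,0.2,0,0],
    [0.02,0.038,0.236,0,0],
    [0.02,0.043,0.265,0,0],
    [0.02,0.045,0.28,0,0],
    [0.02,0.045,0.28,0,0],
  ],
)

```text
t: 14.35
tcp_pos: [590.9, 265.6, 118.3]
orientation: [-3.141, -0.001, 3.046]
wrist_force: [-1.1, 0.5, -1.5]
opening: 36.0
gripper_force: 25.0
```

```bash
python3 - <<'E'
from h import *
s=read_state();print(s['tcp_pos'],s['opening'],s['gripper_force'])
S=get_image("side")[:,:,::-1];cv2.imwrite("pics/side8.png",S)
def blob(b,x0,y0,x1,y1):
    h=cv2.cvtColor(b,cv2.COLOR_BGR2HSV);m=cv2.inRange(h,(105,140,60),(125,255,255))[y0:y1,x0:x1];ys,xs=np.nonzero(m);return (len(xs),xs.mean()+x0,ys.mean()+y0) if len(xs) else 0
T=cam("side");p=proj(T,s['tcp_pos']+[0,0,47]);x,y=p.astype(int);print(p,blob(S,x-30,y-30,x+30,y+30),blob(S,315,215,365,265))
E
```

```text
[590.87510096 265.63259648 118.27249509] 36.045123052373384 24.99986082315445
[259.64634324 136.6959579 ] (99, np.float64(255.4848484848485), np.float64(140.14141414141415)) 0
```

The module is held and over the tray. I'll lower it.

Request:
arm_command(
  plan=[
    [0.02,0,0,0.03,0],
    [0.02,0,0,0.065,0],
    [0.02,0,0,0.095,0],
    [0.02,0,0,0.112,0],
    [0.02,0,0,0.12,0],
    [0.02,0,0,0.123,0],
    [0.02,0,0,0.125,0],
    [0.02,0,0,0.126,0],
    [0.02,0,0,0.1265,0],
    [0.02,0,0,0.1265,0],
  ],
)

```text
t: 15.65
tcp_pos: [591.5, 264.7, -7.5]
orientation: [3.141, 0.0, 3.044]
wrist_force: [0.5, 0.1, -1.0]
opening: 35.5
gripper_force: 25.0
```

Not touching yet. I'll creep down.

Request:
arm_command(
  plan=[
    [0.02,0,0,0.0003,0],
    [0.02,0,0,0.0006,0],
    [0.02,0,0,0.0009,0],
    [0.02,0,0,0.0012,0],
    [0.02,0,0,0.0015,0],
    [0.02,0,0,0.0017,0],
    [0.02,0,0,0.0018,0],
    [0.02,0,0,0.002,0],
    [0.02,0,0,0.002,0],
    [0.02,0,0,0.002,0],
  ],
)

```text
t: 16.9
tcp_pos: [591.5, 264.6, -9.1]
orientation: [3.141, 0.0, 3.044]
wrist_force: [-2.0, -1.0, 5.8]
opening: 35.3
gripper_force: 25.0
```

The module is on the tray floor (5.8 N). I'll release and rise.

Request:
arm_command(
  plan=[
    [0.045,0,0,-0.0003,0],
    [0.06,0,0,-0.0003,0],
    [0.06,0,0,-0.0003,0],
    [0.06,0,0,-0.0003,0],
    [0.06,0,0,-0.01,0],
    [0.06,0,0,-0.04,0],
    [0.06,0,0,-0.08,0],
    [0.06,0,0,-0.13,0],
    [0.06,0,0,-0.15,0],
    [0.06,0,0,-0.15,0],
  ],
)

```text
t: 18.15
tcp_pos: [592.5, 265.0, 142.9]
orientation: [3.14, 0.004, 3.044]
wrist_force: [0.5, 0.6, 0.7]
opening: 59.7
gripper_force: 0.0
```

```bash
python3 - <<'E'
from h import *
s=read_state();print(s['t'],s['tcp_pos'],s['opening'],s['wrist_force'])
S=get_image("side")[:,:,::-1]
def blob(b,x0,y0,x1,y1):
    h=cv2.cvtColor(b,cv2.COLOR_BGR2HSV);m=cv2.inRange(h,(105,140,60),(125,255,255))[y0:y1,x0:x1];ys,xs=np.nonzero(m);return (len(xs),xs.mean()+x0,ys.mean()+y0) if len(xs) else 0
T=cam("side");print(proj(T,(591.5,264.6,38)),proj(T,(591.5,264.6,21)),blob(S,215,150,320,230))
# white module unchanged?
d=cv2.absdiff(S,cv2.imread("pics/side0.png"))[285:390,335:490];print("white nest diff",d.mean(),(d.max(2)>60).sum())
E
```

```text
18.15 [592.52170128 264.95700819 142.89767427] 59.72509084801095 [0.52553861 0.57233518 0.73070896]
[261.30064589 192.08757674] [261.44679428 199.02979185] (210, np.float64(261.6952380952381), np.float64(195.0095238095238))
white nest diff 4.611776753712237 0
```

The blue cap shows where an upright module in the tray should be, at about (262,195). The white nest is unchanged and the arm is clear, so I'll sign off.

```bash
python3 -c "
from bench import *
print(sign_off())"
```

```text
the job is handed in; nothing more can be done
None
```

The blue-capped module was ejected with the lever pressed to its stop and set down upright in the black tray, the white-capped one was left seated, and the job was handed in at about 18 s; no verdict was returned.

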